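# Close the last moisture tin and lift the loaded carrier

### The job

Close the one open tin in the aluminium carrier: take its lid (the small knobbed one, not the wide one) from the bench paper and set it, rim down, fully home on the tin, with the carrier left standing where it is. Then let go of the lid, take the carrier by its handle, lift it about 10 cm clear of the bench without tipping it or unseating a tin, and keep it there level and steady for a few seconds. Finish while still holding it in the air; leave the other things on the bench where they are.

Things in the scene. Friction and masses are not known exactly. Their poses are not given: they have to be found in the camera images.
- carrier: Loose aluminium tin carrier, 0.5 kg with its tins: base plate 186 (its x) by 132 (y) by 4 mm, a second plate above it (top at 14 mm) with four 45 mm round holes at x = +-60, y = +-36 mm; the tins stand in them on the base plate. A rigid steel bail (8 mm rod, legs at x = 0, y = +-40 mm) rises in the middle to 105 mm. Origin: underside centre, z up. Hung by its handle's middle it stays level.
- handle_grip (a point): Middle of the carrier's handle: a round steel sleeve, 14 mm diameter and 60 mm long, lying along the carrier's y axis, its axis 98 mm above the carrier's underside. This point is on the axis; it is taken from above, fingers closing along the carrier's x. Its axes are those of the carrier.
- tin_open: The open aluminium tin, one of the four in the carrier (any of its four seats): 42 mm outside diameter, 30 mm high, wall 2 mm, no lid; it stands loose on the carrier's base plate, 4 mm above the carrier's underside. Origin: centre of its underside, z up.
- tin_mouth (a point): Centre of the open tin's mouth, 30 mm above the tin's underside (34 mm above the carrier's underside).
- lid: The open tin's lid, rim down on the bench: aluminium slip-over lid, 50 mm outside, 46 mm inside diameter, 10 mm high with a 2 mm top, and a round knob on it, 14 mm diameter, 18 mm tall (28 mm in all), 14 g. Origin: centre of the rim plane (underside), z towards the knob. It fits over the tin's wall with 2 mm play; fully home its origin is 22 mm above the tin's underside.
- lid_knob (a point): Middle of the small lid's knob, on its axis, 19 mm above its rim and 9 mm above its top.
- tin_a: Closed aluminium tin in the carrier: 42 mm diameter body, 50 mm lid on it (top at 32 mm) with a 14 mm knob up to 50 mm above its underside. The lid is tight. Origin: centre of the underside, z up. Stays in its seat.
- tin_b: Closed aluminium tin in the carrier: 42 mm diameter body, 50 mm lid on it (top at 32 mm) with a 14 mm knob up to 50 mm above its underside. The lid is tight. Origin: centre of the underside, z up. Stays in its seat.
- tin_c: Closed aluminium tin in the carrier: 42 mm diameter body, 50 mm lid on it (top at 32 mm) with a 14 mm knob up to 50 mm above its underside. The lid is tight. Origin: centre of the underside, z up. Stays in its seat.
- wide_lid: Bystander: wide knobbed lid of another tin size, 74 mm diameter, 30 mm high over its knob, rim down on the bench. Origin: underside centre.
- vial: Bystander: clear vial standing upright, 32 mm diameter over its red cap, 82 mm tall. Origin: underside centre.
- forceps: Bystander: steel forceps lying flat, 125 mm long along its x, 6 mm high. Origin: near the middle, on the bench.
- brush: Bystander: small brush with wooden handle, 170 mm long along its x, lying on the bench.
- spatula: Bystander: thin steel laboratory spatula, 200 mm long along its x, lying on the bench.
- tub: Bystander: grey open plastic tub, 110 by 150 by 50 mm high. Origin: underside centre.
- tip_box: Bystander: pipette tip box, 87 by 122 by 60 mm high, blue lid. Origin: underside centre.

How it is judged:
On the way, in this order (a step that is already met when the one before it is completed fails the run):
1. the small lid sits rim down, fully home on the open tin and let go, with the carrier standing on the bench where it was (within 40 mm) (horizontal distance between lid and tin_open below 0.004 m and z of lid in the frame of tin_open between 0.018 and 0.0255 m and angle between lid's own z axis and vertical below 0.15 rad and angle between the z axis of lid and the z axis of tin_open, either way round below 0.1 rad and z of tin_open in the frame of carrier between 0 and 0.0085 m and angle between the z axis of tin_open and the z axis of carrier, either way round below 0.1 rad and angle between tin_open's own z axis and vertical below 0.2 rad and contact force between lid and the fingers below 0.05 N and distance of carrier from where it was at the start of the episode below 0.04 m and height (world z) of carrier below 0.01 m and linear speed of lid below 0.03 m/s), for 0.2 s.
2. the carrier hangs from the fingers by its handle, 80 to 150 mm above the bench, level and steady, for 2 s (height (world z) of carrier between 0.08 and 0.15 m and angle between carrier's own z axis and vertical below 0.09 rad and linear speed of carrier below 0.03 m/s and angular speed of carrier below 0.15 rad/s and contact force between carrier and the fingers above 1 N and distance between the grasp point and handle_grip below 0.04 m and contact force between carrier and vial below 0.05 N and contact force between carrier and tub below 0.05 N and contact force between carrier and tip_box below 0.05 N), for 2 s.
At the end, for the whole second after the job is handed in: The fingers hold the carrier by its handle, 80-150 mm above the bench, level within 5 degrees, still (30 mm/s, 0.15 rad/s), resting on nothing else; all tins upright in their seats; the small lid rim down on the open tin (within 4 mm of centre, rim 18-25.5 mm up), untouched (all of step 2 and horizontal distance between lid and tin_open below 0.004 m and z of lid in the frame of tin_open between 0.018 and 0.0255 m and angle between lid's own z axis and vertical below 0.15 rad and angle between the z axis of lid and the z axis of tin_open, either way round below 0.1 rad and contact force between lid and the fingers below 0.05 N and z of tin_open in the frame of carrier between 0 and 0.0085 m and angle between the z axis of each of tin_open, tin_a, tin_b, tin_c and the z axis of carrier, either way round below 0.1 rad and angle between each of tin_open, tin_a, tin_b, tin_c's own z axis and vertical below 0.2 rad and z of tin_a in the frame of carrier between 0 and 0.0085 m and z of tin_b in the frame of carrier between 0 and 0.0085 m and z of tin_c in the frame of carrier between 0 and 0.0085 m); the arm keeps its last pose, push and grip.
It fails at once if the carrier is tipped by more than 17 degrees (angle between carrier's own z axis and vertical above 0.3 rad).
It fails at once if a bystander is pushed more than 30 mm from its place (distance of any of wide_lid, vial, forceps, brush, spatula, tub, tip_box from where it was at the start of the episode above 0.03 m).
It also fails if it takes over 56 s, if anything falls off the work surface, if the arm or the gripper's body presses on something with over 40 N, if the wrist force passes 120 N, or if a joint passes its speed limit or range.

### The arm

A 6-joint arm with a two-finger parallel gripper is mounted at the origin on the work surface. World frame = base frame: x ahead of the robot, y to its left, z up, the work surface at z = 0. Lengths are in m, angles in rad, forces in N, time in s.
With the tool pointing down it reaches from about 0.35 to 0.975 m from the base axis. Payload 17.4 kg.
Tool frame: the origin (TCP) lies on the centre line of the jaws, within the pads' length; the fingertips stand 22 mm ahead of it and the grasp point (between the pads) lies 3 mm ahead of it; z points along the fingers, y is the line along which they close (so a half turn about z gives the same grasp; the last joint's range is limited). The gripper opens to 85 mm and grips with 20 to 120 N. Pads are 22 mm wide; open, the fingers measure 114 mm over their backs; the gripper's body (76 mm by 85 mm) begins 54 mm behind the grasp point. The pads swing forward as they close: fully open they stand 13 mm farther back than shut.
Start: joints at [1.166, 0.116, 1.442, -0, 1.584, -0.038], TCP at [0.242, 0.63, 0.231] pointing down, gripper open.
Joint ranges: [-2.83, 2.83], [-0.83, 2.19], [0.07, 2.5], [-1.14, 4.28], [0.01, 3], [-2.97, 2.97]. Speed limits (rad/s): [1.89, 1.89, 2.22, 3.14, 3.14, 3.14].

### API

Orientations are given as a unit quaternion [w, x, y, z].
In Python, from cell import readout, cams, manip gives the robot as it stands.
- The arm moves only by the shell command python3 -m jog 'ROWS' [FORCE]. ROWS is JSON, a list of rows, each a list of 7 numbers: the turn, a rotation vector about the tool's x, y, z in units of 90 degrees (1.0 is 90 degrees), then the shift along the tool's x, y, z in units of 0.12 m (1.0 is 0.12 m), then the opening, from 0 (shut) to 1 (fully open). In form: [[ax, ay, az, dx, dy, dz, fingers], ...]. A call has exactly 10 rows; each row is the pose to reach, as a shift and turn from the pose commanded when the call began, along the tool's axes at that moment; what a row does not reach only later rows make up. A row lasts 1/8 s, in which the tool goes at most 62.5 mm and 10.7 degrees, less where a joint would pass 70% of its speed; a pose out of reach is approached as far as the arm can. A call with a number of a shift or a turn outside -1 to 1 is refused whole. A call with a gripper value outside its range is refused whole. The fingers move at their own pace and stop on an object; FORCE is the grip in N (left out, the last holds). Time passes only in rows, so rows that repeat a pose let the fingers close, or fill a call up. It gives the time, the measured TCP pose, the force, the opening and the grip force at its end, in the units of the state.
- readout.state(): the state, without advancing time (a new reading comes with each control period).
- cams.capture(name): name is "side" or "top"; returns the picture (400x640x3 uint8, red, green, blue); there is no depth.
- cams.calibration(name): a dict with "fx", "fy", "cx", "cy" (pixels), "position" and "orientation" of the camera in the world. Camera axes: x right, y up, looking along -z (the intrinsics and any distortion apply to the point x, -y, -z); pixel columns grow to the right and rows downward; lengths in m; the calibration is good to about 2 mm. A picture is of the moment at which its call begins. calibration takes no time and is no camera call.
- manip.close_job(): hands the job in; it is judged then, once.
The state is a dict: "clock": time; "q": joint angles; "qd": joint speeds; "joint_torque": joint torques, N m; "tcp_pos": TCP position; "tcp_rot": TCP orientation; "force": force on the tool from outside, world axes, zero at the start; "wrist_torque": the same for the moment, N m; "finger_gap": finger opening in m; "grip_force": force on a finger pad.
Only numpy, scipy, OpenCV 4.12 (cv2) and the standard library are available. Lean on these libraries where they do the work, as an engineer would, in place of code of your own. Each camera call takes 0.05 s, during which the arm holds its last target. There are 200 camera calls.

## Working session

There is one attempt and no reset: what is moved stays moved. The work goes in short steps, Python scripts to look and compute and a shell command to move; the robot and the scene stay as the last step left them, time stands still between calls to the robot, and variables do not carry over. Pictures are saved under pics/ and viewed, at most 10 in all, crops included, and the job is handed in when it is done.

```bash
ls; mkdir -p pics; python3 - <<'E'
from cell import readout, cams, manip
import cv2
for n in("top","side"):
    im=cams.capture(n); cv2.imwrite(f"pics/{n}0.png",im[:,:,::-1]); print(n,cams.calibration(n))
s=readout.state(); print(s)
E
```

```text
pics
top {'fx': 373.49738748149736, 'fy': 373.49738748149736, 'cx': 319.9841459607554, 'cy': 198.6642066327461, 'position': array([ 0.38400511, -0.00994786,  1.04153162]), 'orientation': array([ 0.71040155,  0.07700835, -0.07540854, -0.69549472])}
side {'fx': 378.8314358390931, 'fy': 378.8314358390931, 'cx': 319.2059421843599, 'cy': 204.68516642024048, 'position': array([ 0.2341952 , -0.69524359,  0.77583494]), 'orientation': array([ 0.88322511,  0.39999145, -0.08981778, -0.22771257])}
{'clock': 0.1, 'q': array([ 1.16620073e+00,  1.16446181e-01,  1.44220735e+00,  2.04007658e-05,
        1.58399489e+00, -3.77923448e-02]), 'qd': array([ 0.00062569, -0.00198443, -0.0021784 ,  0.00138639,  0.00133478,
       -0.00046607]), 'joint_torque': array([ 1.98912581e-03, -7.33661413e+01, -6.33793616e+01,  1.22626074e-05,
        5.23368915e-03,  1.53202780e-05]), 'tcp_pos': array([0.24200749, 0.62994029, 0.22992498]), 'tcp_rot': array([-1.25765909e-04,  1.82375047e-01,  9.83228897e-01, -5.12784626e-04]), 'force': array([-0.58609565, -0.54512207, -0.84962073]), 'wrist_torque': array([-0.0024851 , -0.04597838, -0.01142343]), 'grip_force': 0.0, 'finger_gap': 0.0855009824731342}
```

View pics/top0.png

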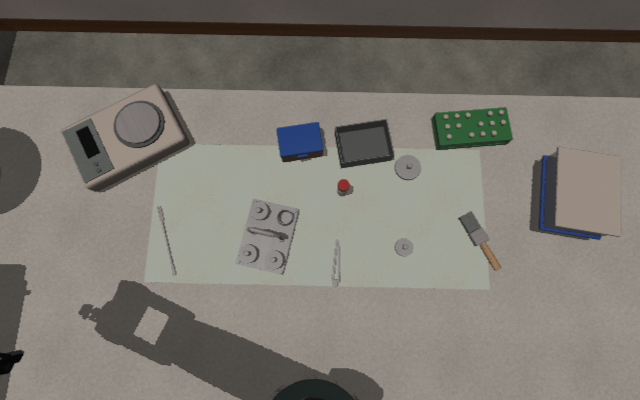

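View pics/side0.png

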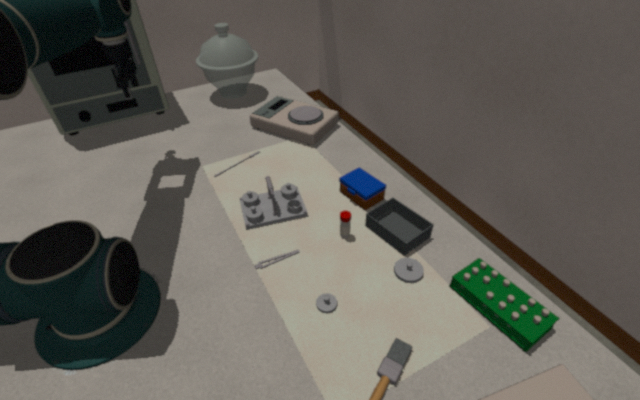

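The top view shows the carrier at about (268,236), with the open tin's dark mouth at (286,217). The small lid is at (404,247), the wide lid at (408,167), the vial at (344,187) and the forceps at (336,262). Next I'll zoom in on the details.

```bash
cat > h.py <<'E'
import numpy as np, cv2
from scipy.spatial.transform import Rotation as R
from cell import readout, cams
def cal(n):
    c=cams.calibration(n); q=c["orientation"]
    return c, R.from_quat(np.r_[q[1:],q[0]]).as_matrix(), np.array(c["position"])
def ray(n,u,v):
    c,M,p=cal(n); d=M@np.array([(u-c["cx"])/c["fx"],-(v-c["cy"])/c["fy"],-1.]); return p,d
def cast(n,u,v,z):
    p,d=ray(n,u,v); return p+d*(z-p[2])/d[2]
def proj(n,P):
    c,M,p=cal(n); x=M.T@(np.array(P)-p); return np.array([c["cx"]-c["fx"]*x[0]/x[2], c["cy"]+c["fy"]*x[1]/x[2]])
E
python3 - <<'E'
import cv2,numpy as np
t=cv2.imread("pics/top0.png"); s=cv2.imread("pics/side0.png")
a=cv2.resize(t[190:285,225:315],None,fx=6,fy=6,interpolation=cv2.INTER_CUBIC)
b=cv2.resize(t[232:262,389:419],None,fx=7,fy=7,interpolation=cv2.INTER_CUBIC)
o=np.zeros((570,800,3),np.uint8); o[:a.shape[0],:540]=a; o[:210,560:770]=b
c=cv2.resize(s[288:318,311:341],None,fx=7,fy=7,interpolation=cv2.INTER_CUBIC);o[230:440,560:770]=c
cv2.imwrite("pics/z0.png",o)
cv2.imwrite("pics/z1.png",cv2.resize(s[165:235,225:320],None,fx=8,fy=8,interpolation=cv2.INTER_CUBIC))
E
```

```text
(no output)
```

View pics/z0.png

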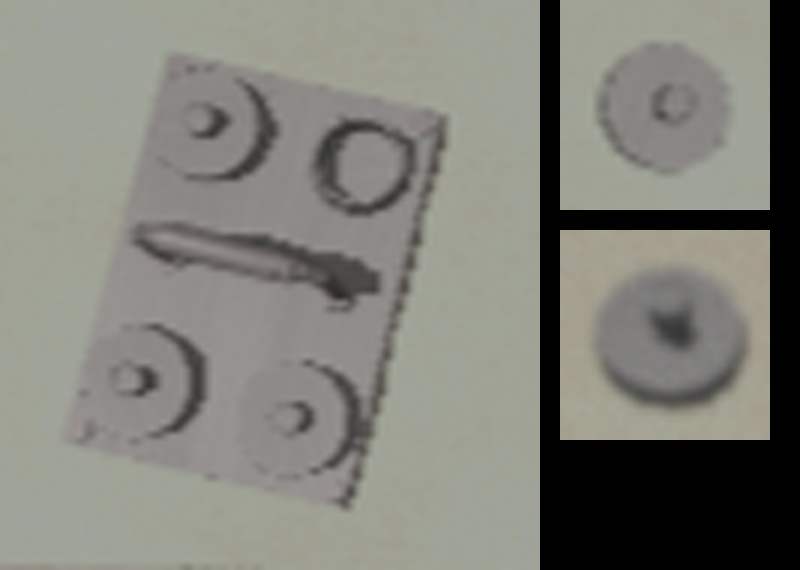

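View pics/z1.png

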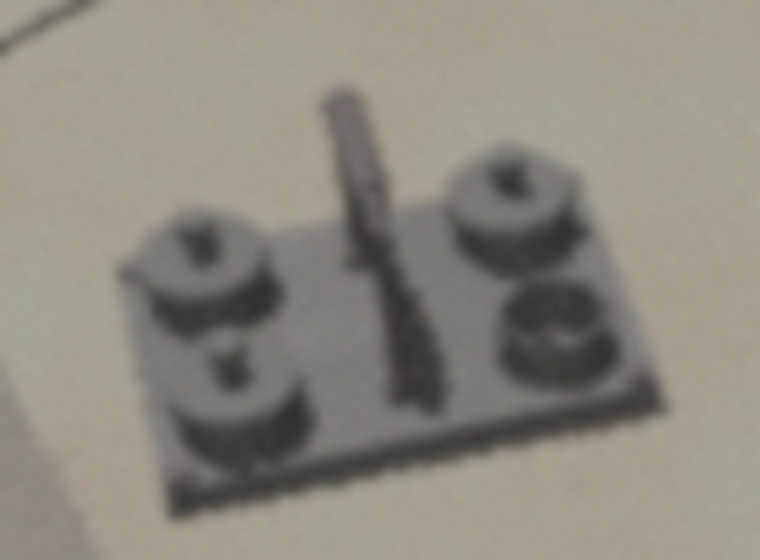

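The crops show plate corners at about (253,199), (299,209), (283,274) and (236,263). The bail crosses the middle. The open tin is the far right one, seen from above at (285.5,217.5), and the lid is at about (404,247).

```bash
python3 - <<'E'
from h import *
t=cv2.imread("pics/top0.png").astype(int); s=cv2.imread("pics/side0.png").astype(int)
def comp(im,box,f):
    x0,y0,x1,y1=box; m=f(im[y0:y1,x0:x1]).astype(np.uint8)
    m=cv2.morphologyEx(m,cv2.MORPH_CLOSE,np.ones((3,3),np.uint8))
    n,l,st,c=cv2.connectedComponentsWithStats(m); k=1+np.argmax(st[1:,4])
    m=(l==k).astype(np.uint8); cs,_=cv2.findContours(m,cv2.RETR_EXTERNAL,cv2.CHAIN_APPROX_NONE)
    return cs[0].reshape(-1,2)+[x0,y0],m.sum(),c[k]+[x0,y0]
f=lambda a:(a[...,1]-a[...,2]<4)   # G-R ; paper greenish
# top
for n,p in (("lidtop",t[247,404]),("paper",t[270,420]),("plate",t[225,262]),):print(n,p)
for n,p in (("sidelid",s[310,320]),("paper",s[330,350]),("plate",s[210,270])):print(n,p)
c,a,cen=comp(t,(228,192,310,282),f); print("carrier",a,cen)
h=cv2.convexHull(np.array([cast("top",u,v,.014)[:2]*1000 for u,v in c],np.float32)); print(cv2.minAreaRect(h)); print(cv2.boxPoints(cv2.minAreaRect(h)))
c,a,cen=comp(t,(388,231,420,263),f); print("lid",a,cen,cv2.fitEllipse(c),cast("top",*cen,.006))
g=lambda a:(a[...,2]-a[...,0]<14)
c,a,cen=comp(s,(308,285,345,320),g); print("lid side",a,cen,cast("side",*cen,.006))
# fwd check
for u,v in((404,247),): print(cast("top",u,v,.01))
E
```

```text
lidtop [130 133 135]
paper [150 162 160]
plate [135 138 140]
sidelid [86 89 89]
paper [147 163 166]
plate [123 124 125]
carrier 7371 [268.53113553 236.54700855]
((502.76519775390625, 137.38177490234375), (247.20425415039062, 229.03082275390625), 1.5759382247924805)
[[376.06042 248.45459]
 [382.3592   19.51039]
 [629.47     26.30896]
 [623.1712  255.25316]]
lid 1024 [403.5 246.5] ((403.5, 246.5), (36.69739532470703, 36.69739532470703), 0.0) [ 0.48086254 -0.23854896  0.006     ]
lid side 354 [326.21751412 303.01977401] [ 0.47757055 -0.24025939  0.006     ]
[ 0.47914751 -0.23900379  0.01      ]
```

```bash
cat >> h.py <<'E'
def comp(im,box,f):
    x0,y0,x1,y1=box; m=f(cv2.GaussianBlur(im[y0:y1,x0:x1],(3,3),0).astype(int)).astype(np.uint8)
    n,l,st,c=cv2.connectedComponentsWithStats(m); k=1+np.argmax(st[1:,4])
    m=(l==k).astype(np.uint8); cs,_=cv2.findContours(m,cv2.RETR_EXTERNAL,cv2.CHAIN_APPROX_NONE)
    return cs[0].reshape(-1,2)+[x0,y0],m.sum(),c[k]+[x0,y0]
gb=lambda a:(a[...,1]-a[...,0]<8)
def hough(im,box,r,k=8,p2=8,shrink=1):
    x0,y0,x1,y1=box; g=cv2.resize(cv2.cvtColor(im[y0:y1,x0:x1],cv2.COLOR_BGR2GRAY),None,fx=k,fy=k,interpolation=cv2.INTER_CUBIC)
    c=cv2.HoughCircles(g,cv2.HOUGH_GRADIENT,1,20,param1=80,param2=p2,minRadius=int(r[0]*k),maxRadius=int(r[1]*k))
    return None if c is None else [((a+.5)/k-.5+x0,(b+.5)/k-.5+y0,q/k) for a,b,q in c[0][:3]]
E
python3 - <<'E'
from h import *
t=cv2.imread("pics/top0.png"); s=cv2.imread("pics/side0.png")
c,a,cen=comp(t,(228,192,310,282),gb); print("carrier",a,cen)
h=cv2.convexHull(np.array([cast("top",u,v,.014)[:2]*1000 for u,v in c],np.float32)); print(cv2.minAreaRect(h)); print(cv2.boxPoints(cv2.minAreaRect(h)))
c,a,cen=comp(t,(388,231,420,263),gb); print("lid",a,cen,cv2.fitEllipse(c),cast("top",*cen,.007))
c,a,cen=comp(s,(308,285,345,320),lambda a:(a[...,1]-a[...,0]<10)); print("lid side",a,cen,cv2.fitEllipse(c),cast("side",*cen,.006))
print("knob",hough(t,(394,237,414,257),(2,4)))
print("tin",hough(t,(271,203,301,233),(6,9)))
for n,b in(("a",(247,197,277,225)),("b",(233,238,262,268)),("c",(260,245,288,273))): print(n,hough(t,b,(8,11)))
E
```

```text
carrier 3312 [267.26539855 236.30646135]
((502.2097473144531, 137.45614624023438), (136.6239013671875, 186.75527954101562), 78.19274139404297)
[[396.82983   89.69651 ]
 [579.63367   51.482635]
 [607.58966  185.21579 ]
 [424.78583  223.42966 ]]
lid 269 [403.62081784 246.9330855 ] ((403.6182861328125, 246.91522216796875), (17.275543212890625, 18.032611846923828), 138.61447143554688) [ 0.47958588 -0.23862953  0.007     ]
lid side 347 [326.37175793 302.86167147] ((326.3707275390625, 302.85760498046875), (19.260080337524414, 21.082475662231445), 92.13235473632812) [ 0.47810156 -0.24005644  0.006     ]
knob None
tin [(np.float32(285.0), np.float32(217.25), np.float32(7.9125)), (np.float32(286.0), np.float32(220.125), np.float32(8.7))]
a [(np.float32(261.375), np.float32(210.125), np.float32(8.15)), (np.float32(257.125), np.float32(208.75), np.float32(10.925)), (np.float32(258.625), np.float32(210.875), np.float32(10.7875))]
b [(np.float32(249.125), np.float32(253.25), np.float32(9.5125))]
c [(np.float32(276.375), np.float32(260.0), np.float32(8.275))]
```

```bash
python3 - <<'E'
from h import *
Z=lambda X,Y:((X+.5)/6-.5+225,(Y+.5)/6-.5+190)
S=lambda X,Y:((X+.5)/8-.5+225,(Y+.5)/8-.5+165)
p=lambda n,a:print(n,(a*1000).round(1))
p("tin hough",cast("top",285.0,217.25,.034)); p("tin side",cast("side",*S(560,312),.034))
for n,XY in(("a",(200,122)),("b",(127,378)),("c",(290,420))): p("top knob "+n,cast("top",*Z(*XY),.053))
for n,XY in(("a",(510,160)),("b",(195,222)),("c",(230,352))): p("side knob "+n,cast("side",*S(*XY),.053))
for n,XY in(("a",(512,188)),("b",(202,255)),("c",(235,380))): p("side lid "+n,cast("side",*S(*XY),.036))
for n,XY in(("l",(140,240)),("r",(318,275))): p("bail "+n,cast("top",*Z(*XY),.105))
th=np.radians(-11.8);M=np.array([[np.cos(th),-np.sin(th)],[np.sin(th),np.cos(th)]])
for l in((60,-36),(60,36),(-60,36),(-60,-36)): print(l,M@l+[502,138.5])
E
```

```text
tin hough [551.   89.2  34. ]
tin side [554.   89.4  34. ]
top knob a [566.3 161.   53. ]
top knob b [451.8 186.5  53. ]
top knob c [435.1 114.3  53. ]
side knob a [567.1 158.5  53. ]
side knob b [448.6 183.9  53. ]
side knob c [433.8 108.6  53. ]
side lid a [568.3 162.3  36. ]
side lid b [449.  184.6  36. ]
side lid c [434.7 112.3  36. ]
bail l [505.8 174.4 105. ]
bail r [492.6  98.9 105. ]
(60, -36) [553.37018546  90.99101089]
(60, 36) [568.09390119 161.46946288]
(-60, 36) [450.62981454 186.00898911]
(-60, -36) [435.90609881 115.53053712]
```

Both views agree within about 2 mm: the lid is at (479,-239), the tin mouth at (552.5,90), the carrier at (502,138.5) and yaw is about -11.8°. I'll start moving, with tool y along carrier x for everything.

```bash
python3 -m jog '[[0,0,0.1,-0.08,-0.1,0,0.5],[0,0,0.2,-0.16,-0.2,0,0.5],[0,0,0.3,-0.23,-0.3,0,0.5],[0,0,0.4,-0.3,-0.4,0,0.5],[0,0,0.5,-0.37,-0.5,0,0.5],[0,0,0.6,-0.45,-0.62,0,0.5],[0,0,0.7,-0.52,-0.75,0,0.5],[0,0,0.8,-0.6,-0.88,0,0.5],[0,0,0.898,-0.7,-1,0,0.5],[0,0,0.898,-0.73,-1,0,0.5]]' 
cat >> h.py <<'E'
def to(P,yaw=-11.8):
    "shift to TCP point P in tool axes (units) and turn about z (units) so tool y has this yaw"
    s=readout.state(); q=s["tcp_rot"]; T=R.from_quat(np.r_[q[1:],q[0]]).as_matrix()
    d=T.T@(np.array(P)-s["tcp_pos"])/.12; a=np.degrees(np.arctan2(T[1,1],T[0,1]))
    w=R.from_matrix(T.T@np.array([[-np.sin(np.radians(yaw)),np.cos(np.radians(yaw)),0],[np.cos(np.radians(yaw)),np.sin(np.radians(yaw)),0],[0,0,-1]]).T.reshape(3,3).T) if 0 else None
    c,sn=np.cos(np.radians(yaw)),np.sin(np.radians(yaw))
    G=np.array([[-sn,c,0],[c,sn,0],[0,0,-1.]]); rv=R.from_matrix(T.T@G).as_rotvec()/(np.pi/2)
    print("t",s["clock"],"tcp",s["tcp_pos"].round(4),"shift",d.round(3),"turn",rv.round(3),"gap",round(s["finger_gap"],4),"F",s["force"].round(1))
E
sed -i '/if 0 else None/d' h.py; python3 -c "
from h import *
to((.479,-.239,.15))"
```

```text
clock: 1.35
tcp_pos: [0.2811, 0.486, 0.2306]
tcp_rot: [-0.0, 0.776, 0.63, 0.0]
force: [0.1, 0.4, 0.2]
finger_gap: 0.0428
grip_force: 0.0
t 1.35 tcp [0.2811 0.486  0.2306] shift [-5.574  2.856  0.672] turn [ 0.    -0.    -0.001] gap 0.0428 F [0.1 0.4 0.2]
```

```bash
python3 -m jog '[[0,0,0,-0.1,0.06,0,0.5],[0,0,0,-0.2,0.11,0,0.5],[0,0,0,-0.3,0.17,0,0.5],[0,0,0,-0.4,0.23,0,0.5],[0,0,0,-0.5,0.28,0,0.5],[0,0,0,-0.6,0.34,0,0.5],[0,0,0,-0.7,0.4,0,0.5],[0,0,0,-0.8,0.45,0,0.5],[0,0,0,-0.9,0.51,0,0.5],[0,0,0,-1,0.57,0,0.5]]' >/dev/null
python3 -m jog '[[0,0,0,-0.1,0.06,0,0.5],[0,0,0,-0.2,0.11,0,0.5],[0,0,0,-0.3,0.17,0,0.5],[0,0,0,-0.4,0.23,0,0.5],[0,0,0,-0.5,0.28,0,0.5],[0,0,0,-0.6,0.34,0,0.5],[0,0,0,-0.7,0.4,0,0.5],[0,0,0,-0.8,0.45,0,0.5],[0,0,0,-0.9,0.51,0,0.5],[0,0,0,-1,0.57,0,0.5]]' >/dev/null
python3 -m jog '[[0,0,0,-0.1,0.06,0,0.5],[0,0,0,-0.2,0.11,0,0.5],[0,0,0,-0.3,0.17,0,0.5],[0,0,0,-0.4,0.23,0,0.5],[0,0,0,-0.5,0.28,0,0.5],[0,0,0,-0.6,0.34,0,0.5],[0,0,0,-0.7,0.4,0,0.5],[0,0,0,-0.8,0.45,0,0.5],[0,0,0,-0.9,0.51,0,0.5],[0,0,0,-1,0.57,0,0.5]]' >/dev/null
python3 -m jog '[[0,0,0,-0.1,0.06,0,0.5],[0,0,0,-0.2,0.11,0,0.5],[0,0,0,-0.3,0.17,0,0.5],[0,0,0,-0.4,0.23,0,0.5],[0,0,0,-0.5,0.28,0,0.5],[0,0,0,-0.6,0.34,0,0.5],[0,0,0,-0.7,0.4,0,0.5],[0,0,0,-0.8,0.45,0,0.5],[0,0,0,-0.9,0.51,0,0.5],[0,0,0,-1,0.57,0,0.5]]' >/dev/null
python3 -m jog '[[0,0,0,-0.1,0.06,0.05,0.5],[0,0,0,-0.2,0.11,0.1,0.5],[0,0,0,-0.3,0.17,0.15,0.5],[0,0,0,-0.4,0.23,0.2,0.5],[0,0,0,-0.5,0.28,0.25,0.5],[0,0,0,-0.6,0.34,0.3,0.5],[0,0,0,-0.7,0.4,0.35,0.5],[0,0,0,-0.8,0.45,0.4,0.5],[0,0,0,-0.9,0.51,0.45,0.5],[0,0,0,-1,0.57,0.5,0.5]]' 
python3 -c "
from h import *
to((.479,-.239,.07))"
```

```text
clock: 7.6
tcp_pos: [0.4928, -0.1716, 0.1702]
tcp_rot: [0.0, 0.776, 0.63, -0.0]
force: [-0.4, 0.4, -0.0]
finger_gap: 0.0428
grip_force: 0.0
t 7.6 tcp [ 0.4928 -0.1716  0.1702] shift [-0.573  0.003  0.835] turn [ 0.  0. -0.] gap 0.0428 F [-0.4  0.4 -0. ]
```

```bash
python3 -m jog '[[0,0,0,-0.08,0,0.08,0.5],[0,0,0,-0.2,0,0.18,0.5],[0,0,0,-0.32,0,0.3,0.5],[0,0,0,-0.44,0,0.42,0.5],[0,0,0,-0.53,0,0.55,0.5],[0,0,0,-0.573,0.003,0.67,0.5],[0,0,0,-0.573,0.003,0.77,0.5],[0,0,0,-0.573,0.003,0.83,0.5],[0,0,0,-0.573,0.003,0.835,0.5],[0,0,0,-0.573,0.003,0.835,0.5]]' >/dev/null
python3 - <<'E'
from h import *
to((.479,-.239,.036))
t=cams.capture("top")[:,:,::-1].copy(); s=cams.capture("side")[:,:,::-1].copy()
cv2.imwrite("pics/top1.png",t);cv2.imwrite("pics/side1.png",s)
o=np.hstack([cv2.resize(t[210:290,360:450],(450,400),interpolation=cv2.INTER_CUBIC),cv2.resize(s[235:335,290:375],(340,400),interpolation=cv2.INTER_CUBIC)])
cv2.imwrite("pics/z2.png",o)
print(proj("side",(.479,-.239,.048)),proj("side",(.479,-.239,.028)))
E
```

```text
t 8.85 tcp [ 0.479  -0.238   0.0709] shift [-0.008  0.001  0.291] turn [ 0.  0. -0.] gap 0.0425 F [0.6 0.3 0.1]
[326.28946201 291.83406313] [326.38458962 296.93379574]
```

View pics/z2.png

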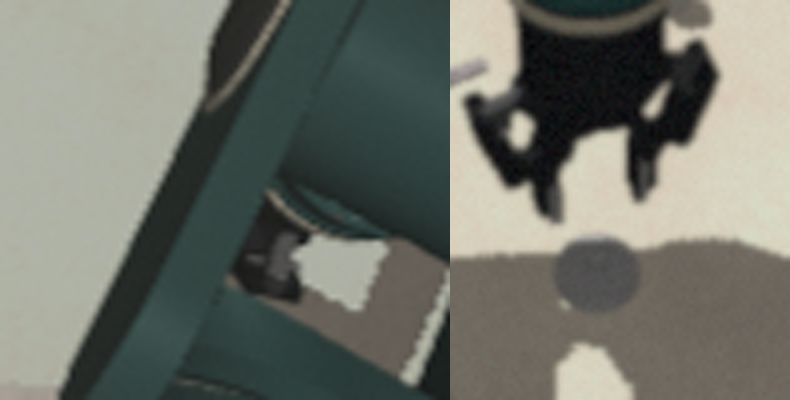

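In the side crop the fingertips sit evenly on both sides of the lid (centre 597, tips at 555 and 640), so I'll descend and grip.

```bash
python3 -m jog '[[0,0,0,-0.008,0,0.08,0.5],[0,0,0,-0.008,0,0.17,0.5],[0,0,0,-0.008,0,0.25,0.5],[0,0,0,-0.008,0,0.29,0.5],[0,0,0,-0.008,0,0.29,0.4],[0,0,0,-0.008,0,0.29,0.3],[0,0,0,-0.008,0,0.29,0.2],[0,0,0,-0.008,0,0.29,0.1],[0,0,0,-0.008,0,0.29,0.05],[0,0,0,-0.008,0,0.29,0.05]]' 30
python3 -c "
from h import *
to((.479,-.239,.15))"
```

```text
clock: 10.2
tcp_pos: [0.4786, -0.2391, 0.0357]
tcp_rot: [0.0, 0.776, 0.63, 0.0]
force: [-0.5, -0.1, 0.0]
finger_gap: 0.0044
grip_force: 0.0
t 10.2 tcp [ 0.4786 -0.2391  0.0357] shift [ 0.001  0.004 -0.953] turn [ 0.  0. -0.] gap 0.0044 F [-0.5 -0.1  0. ]
```

The fingers shut to 4 mm with no grip force, so they missed the knob. I'll look before correcting.

```bash
python3 - <<'E'
from h import *
t=cams.capture("top")[:,:,::-1].copy(); s=cams.capture("side")[:,:,::-1].copy()
cv2.imwrite("pics/top2.png",t);cv2.imwrite("pics/side2.png",s)
a=cv2.resize(t[210:290,360:450],(450,400),interpolation=cv2.INTER_CUBIC); b=cv2.resize(s[265:325,300:350],(350,420),interpolation=cv2.INTER_CUBIC)[:400]
b=cv2.convertScaleAbs(b,alpha=1.8,beta=20)
cv2.imwrite("pics/z3.png",np.hstack([a,b]))
print(proj("side",(.4786,-.2391,.0137)))
E
```

```text
[326.32326223 300.58942654]
```

View pics/z3.png

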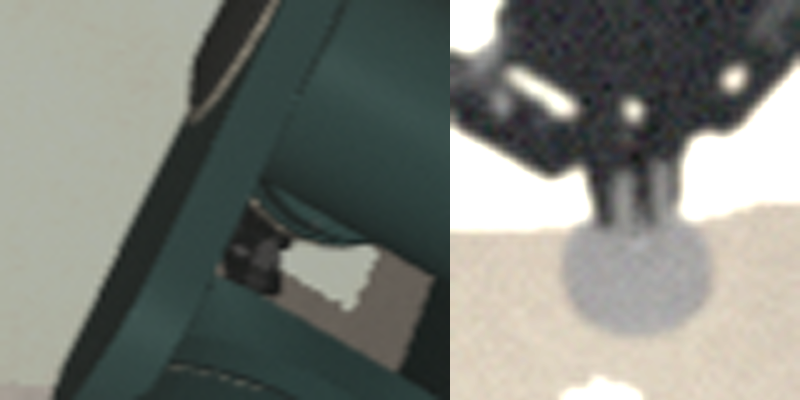

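The top view puts the gripper where it was commanded. The side view shows the shut tips at row 297.6, about the height of the knob's top, so they are higher than the 22 mm figure suggests. I'll open, step down 5 mm while watching the force, and close again.

```bash
python3 -m jog '[[0,0,0,0,0,-0.02,0.15],[0,0,0,0,0,-0.02,0.35],[0,0,0,0,0,-0.02,0.35],[0,0,0,0,0,0.0,0.35],[0,0,0,0,0,0.01,0.35],[0,0,0,0,0,0.02,0.35],[0,0,0,0,0,0.03,0.35],[0,0,0,0,0,0.04,0.35],[0,0,0,0,0,0.04,0.35],[0,0,0,0,0,0.04,0.35]]' 30
python3 - <<'E'
from h import *
to((.479,-.239,.15))
s=cams.capture("side")[:,:,::-1].copy(); cv2.imwrite("pics/side4.png",s)
b=cv2.resize(s[250:320,295:360],(650,600),interpolation=cv2.INTER_CUBIC)
b=cv2.convertScaleAbs(b,alpha=1.8,beta=10)
cv2.imwrite("pics/z4.png",b)
E
```

```text
clock: 11.55
tcp_pos: [0.4785, -0.239, 0.0308]
tcp_rot: [0.0, 0.776, 0.63, 0.0]
force: [-0.7, 0.1, -0.5]
finger_gap: 0.0298
grip_force: 0.0
t 11.55 tcp [ 0.4785 -0.239   0.0308] shift [ 0.001  0.004 -0.993] turn [ 0.  0. -0.] gap 0.0298 F [-0.7  0.1 -0.5]
```

View pics/z4.png

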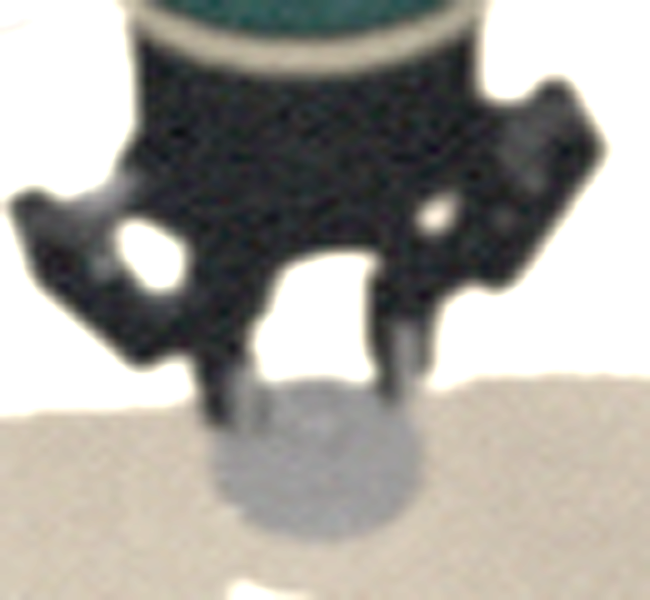

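The knob shows at (320,410) between the tips, which end near rows 400–430 and still look too high. There is no contact force, so I'll lower slowly again with the fingers open to each side, then close.

```bash
python3 -m jog '[[0,0,0,0,0,0.005,0.35],[0,0,0,0,0,0.01,0.35],[0,0,0,0,0,0.015,0.35],[0,0,0,0,0,0.02,0.35],[0,0,0,0,0,0.025,0.35],[0,0,0,0,0,0.03,0.35],[0,0,0,0,0,0.035,0.35],[0,0,0,0,0,0.04,0.35],[0,0,0,0,0,0.04,0.35],[0,0,0,0,0,0.04,0.35]]' 30
python3 -m jog '[[0,0,0,0,0,0,0.3],[0,0,0,0,0,0,0.25],[0,0,0,0,0,0,0.2],[0,0,0,0,0,0,0.15],[0,0,0,0,0,0,0.1],[0,0,0,0,0,0,0.05],[0,0,0,0,0,0,0.05],[0,0,0,0,0,0,0.05],[0,0,0,0,0,0,0.05],[0,0,0,0,0,0,0.05]]' 30
```

```text
clock: 12.85
tcp_pos: [0.4785, -0.239, 0.026]
tcp_rot: [0.0, 0.776, 0.63, -0.0]
force: [-0.7, 0.7, 0.3]
finger_gap: 0.0296
grip_force: 0.0
clock: 14.1
tcp_pos: [0.4798, -0.2396, 0.0274]
tcp_rot: [0.002, 0.776, 0.63, 0.001]
force: [4.2, -0.3, 9.7]
finger_gap: 0.0043
grip_force: 4.8
```

Closing at this height pushed up with 10 N and the gap was again 4 mm, so the tips pressed on top of the knob. The arm gives about 7 N/mm, which makes probing safe. I'll raise, open, go lower and watch the force.

```bash
python3 -m jog '[[0,0,0,0,0,-0.08,0.05],[0,0,0,0,0,-0.08,0.4],[0,0,0,0,0,-0.08,0.4],[0,0,0,0,0,-0.08,0.4],[0,0,0,0,0,-0.03,0.4],[0,0,0,0,0,0.02,0.4],[0,0,0,0,0,0.03,0.4],[0,0,0,0,0,0.04,0.4],[0,0,0,0,0,0.05,0.4],[0,0,0,0,0,0.05,0.4]]' 30
python3 - <<'E'
from h import *
to((.479,-.239,.15))
s=cams.capture("side")[:,:,::-1].copy(); cv2.imwrite("pics/side5.png",s)
d=(s.max(2)<55)
for r in range(285,306): 
    c=np.where(d[r,300:350])[0]+300; print(r,list(c))
E
```

```text
clock: 15.35
tcp_pos: [0.4785, -0.239, 0.02]
tcp_rot: [0.0, 0.776, 0.63, 0.0]
force: [-0.8, -0.6, 0.8]
finger_gap: 0.0339
grip_force: 0.0
t 15.35 tcp [ 0.4785 -0.239   0.02  ] shift [ 1.000e-03  4.000e-03 -1.083e+00] turn [ 0. -0. -0.] gap 0.0339 F [-0.8 -0.6  0.8]
285 [np.int64(300), np.int64(301), np.int64(302), np.int64(303), np.int64(304), np.int64(305), np.int64(306), np.int64(313), np.int64(314), np.int64(315), np.int64(316), np.int64(317), np.int64(318), np.int64(319), np.int64(320), np.int64(321), np.int64(333), np.int64(334), np.int64(335), np.int64(336), np.int64(337), np.int64(338), np.int64(339), np.int64(340), np.int64(341), np.int64(342), np.int64(343), np.int64(344), np.int64(345), np.int64(346)]
286 [np.int64(300), np.int64(301), np.int64(302), np.int64(303), np.int64(304), np.int64(305), np.int64(306), np.int64(307), np.int64(313), np.int64(314), np.int64(315), np.int64(316), np.int64(317), np.int64(318), np.int64(319), np.int64(320), np.int64(321), np.int64(333), np.int64(334), np.int64(335), np.int64(336), np.int64(337), np.int64(338), np.int64(339), np.int64(340)]
[... 2328 characters left out ...]
4(315), np.int64(316), np.int64(317), np.int64(318), np.int64(333), np.int64(334), np.int64(335), np.int64(338)]
295 [np.int64(308), np.int64(309), np.int64(314), np.int64(315), np.int64(316), np.int64(317), np.int64(333), np.int64(334), np.int64(335), np.int64(338)]
296 [np.int64(314), np.int64(315), np.int64(316), np.int64(317), np.int64(333), np.int64(334), np.int64(335)]
297 [np.int64(314), np.int64(315), np.int64(316), np.int64(317), np.int64(333), np.int64(334)]
298 [np.int64(314), np.int64(315), np.int64(316), np.int64(334)]
299 [np.int64(314), np.int64(315), np.int64(316)]
300 [np.int64(315), np.int64(316)]
301 [np.int64(315), np.int64(316), np.int64(317)]
302 []
303 []
304 []
305 []
```

```bash
python3 -m jog '[[0,0,0,0,0,0,0.3],[0,0,0,0,0,0,0.25],[0,0,0,0,0,0,0.2],[0,0,0,0,0,0,0.15],[0,0,0,0,0,0,0.1],[0,0,0,0,0,0,0.05],[0,0,0,0,0,0,0.05],[0,0,0,0,0,0,0.05],[0,0,0,0,0,0,0.05],[0,0,0,0,0,0,0.05]]' 20
python3 - <<'E'
from h import *
to((.479,-.239,.15))
s=cams.capture("side")[:,:,::-1].copy(); cv2.imwrite("pics/side6.png",s)
print(comp(s,(308,285,345,320),lambda a:(a[...,1]-a[...,0]<10)&(a[...,1]>60))[1:])
E
```

```text
clock: 16.65
tcp_pos: [0.4786, -0.2391, 0.0201]
tcp_rot: [0.0, 0.776, 0.63, 0.0]
force: [-0.8, 0.3, 4.3]
finger_gap: 0.0128
grip_force: 19.6
t 16.65 tcp [ 0.4786 -0.2391  0.0201] shift [ 1.000e-03  3.000e-03 -1.083e+00] turn [ 0.  0. -0.] gap 0.0128 F [-0.8  0.3  4.3]
(np.uint64(480), array([325.69583333, 303.7875    ]))
```

The knob is now gripped (gap 12.8 mm, 20 N). I'll lift with more grip and check that the lid comes along.

```bash
python3 -m jog '[[0,0,0,0,0,0,0.05],[0,0,0,0,0,-0.05,0.05],[0,0,0,0,0,-0.15,0.05],[0,0,0,0,0,-0.28,0.05],[0,0,0,0,0,-0.42,0.05],[0,0,0,0,0,-0.56,0.05],[0,0,0,0,0,-0.7,0.05],[0,0,0,0,0,-0.84,0.05],[0,0,0,0,0,-0.95,0.05],[0,0,0,0,0,-1,0.05]]' 40
python3 - <<'E'
from h import *
to((.5525,.090,.17))
s=cams.capture("side")[:,:,::-1].copy(); cv2.imwrite("pics/side7.png",s)
t=cams.capture("top")[:,:,::-1].copy(); cv2.imwrite("pics/top7.png",t)
b=cv2.resize(s[230:320,285:375],(600,600),interpolation=cv2.INTER_CUBIC)
cv2.imwrite("pics/z7.png",cv2.convertScaleAbs(b,alpha=1.6,beta=10))
E
```

```text
clock: 17.95
tcp_pos: [0.4787, -0.2391, 0.1409]
tcp_rot: [0.0, 0.776, 0.63, 0.0]
force: [-0.4, 0.0, -0.6]
finger_gap: 0.0111
grip_force: 39.0
t 17.95 tcp [ 0.4787 -0.2391  0.1409] shift [ 2.811  0.039 -0.243] turn [ 0.  0. -0.] gap 0.0111 F [-0.4  0.  -0.6]
```

View pics/z7.png

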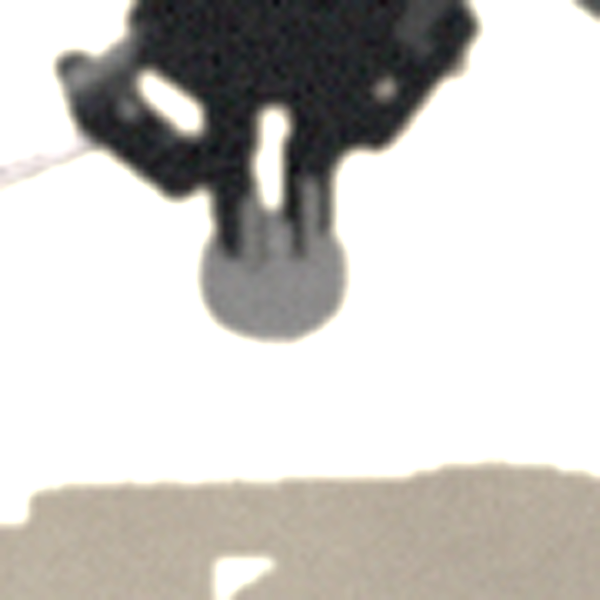

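The lid came up centred and level: the disc is at crop (273,275), with the tips at its knob. The knuckles spread wide, so for placing I'll turn the jaws 90° to close along the carrier's y and stay clear of the bail.

```bash
python3 -m jog '[[0,0,0,0.05,0,-0.05,0.05],[0,0,0,0.14,0,-0.1,0.05],[0,0,0,0.24,0,-0.15,0.05],[0,0,0,0.35,0,-0.2,0.05],[0,0,0,0.46,0,-0.25,0.05],[0,0,0,0.57,0.005,-0.3,0.05],[0,0,0,0.68,0.01,-0.33,0.05],[0,0,0,0.79,0.01,-0.35,0.05],[0,0,0,0.9,0.01,-0.35,0.05],[0,0,0,1,0.01,-0.35,0.05]]' 40 >/dev/null
python3 -m jog '[[0,0,0,0.1,0,0,0.05],[0,0,0,0.2,0,0,0.05],[0,0,0,0.3,0,0,0.05],[0,0,0,0.4,0,0,0.05],[0,0,0,0.5,0,0,0.05],[0,0,0,0.6,0.005,0,0.05],[0,0,0,0.7,0.01,0,0.05],[0,0,0,0.8,0.01,0,0.05],[0,0,0,0.9,0.01,0,0.05],[0,0,0,1,0.01,0,0.05]]' 40 >/dev/null
python3 -m jog '[[0,0,-0.11,0.1,0,0,0.05],[0,0,-0.22,0.2,0,0,0.05],[0,0,-0.33,0.3,0,0,0.05],[0,0,-0.44,0.4,0,0,0.05],[0,0,-0.55,0.5,0.01,0,0.05],[0,0,-0.66,0.6,0.02,0,0.05],[0,0,-0.77,0.69,0.02,0,0.05],[0,0,-0.88,0.76,0.02,0,0.05],[0,0,-1,0.8,0.02,0,0.05],[0,0,-1,0.811,0.02,0,0.05]]' 40
python3 - <<'E'
from h import *
to((.5525,.090,.085),78.2)
print(readout.state()["q"].round(2))
s=cams.capture("side")[:,:,::-1].copy(); cv2.imwrite("pics/side8.png",s)
t=cams.capture("top")[:,:,::-1].copy(); cv2.imwrite("pics/top8.png",t)
T=readout.state()["tcp_pos"]
print(proj("side",T-[0,0,.014]),proj("side",T-[0,0,.010]))
print(comp(s,(270,150,330,215),lambda a:(abs(a[...,1]-a[...,0])<9)&(a[...,1]>60)&(a[...,1]<140))[1:])
p=proj("side",T).astype(int); 
b=cv2.resize(s[130:230,235:335],(600,600),interpolation=cv2.INTER_CUBIC)
cv2.imwrite("pics/z8.png",cv2.convertScaleAbs(b,alpha=1.5,beta=10))
E
```

```text
clock: 21.8
tcp_pos: [0.5524, 0.0907, 0.1819]
tcp_rot: [-0.0, 0.103, 0.995, -0.0]
force: [-0.6, -0.0, -0.6]
finger_gap: 0.0108
grip_force: 39.0
t 21.8 tcp [0.5524 0.0907 0.1819] shift [-0.002 -0.006  0.808] turn [-0.    -0.    -0.001] gap 0.0108 F [-0.6 -0.  -0.6]
[ 0.12 -0.12  1.75  0.    1.51 -1.25]
[290.63011925 166.79605287] [290.52210387 165.60137443]
(np.uint64(924), array([286.96645022, 201.46428571]))
```

View pics/z8.png

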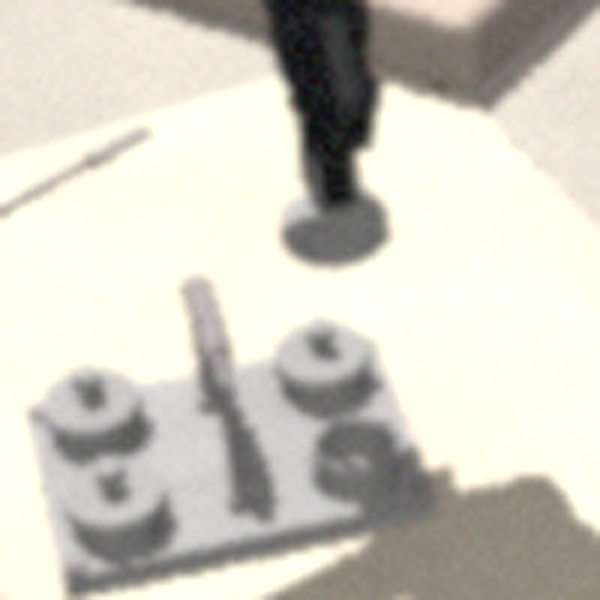

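The lid hangs over the tin at px (290.3,167.2) against a prediction of (290.6,166.8), so the hold is true to about 1 mm. I'll descend to just above the mouth and compare the lid and tin again.

```bash
python3 -m jog '[[0,0,0,-0.003,-0.005,0.05,0.05],[0,0,0,-0.003,-0.005,0.15,0.05],[0,0,0,-0.003,-0.005,0.27,0.05],[0,0,0,-0.003,-0.005,0.4,0.05],[0,0,0,-0.003,-0.005,0.54,0.05],[0,0,0,-0.003,-0.005,0.67,0.05],[0,0,0,-0.003,-0.005,0.78,0.05],[0,0,0,-0.003,-0.005,0.86,0.05],[0,0,0,-0.003,-0.005,0.9,0.05],[0,0,0,-0.003,-0.005,0.9,0.05]]' 40
python3 - <<'E'
from h import *
to((.5525,.090,.046),78.2)
s=cams.capture("side")[:,:,::-1].copy(); cv2.imwrite("pics/side9.png",s)
s8=cv2.imread("pics/side8.png")
T=readout.state()["tcp_pos"]
print("lid mid pred",proj("side",T-[0,0,.014]),"tin mouth pred",proj("side",(.5525,.09,.034)), "tin bottom pred",proj("side",(.5525,.09,.014)))
f=lambda a:(a[...,1]-a[...,0]<8)&(a[...,1]>45)
c,a,cen=comp(s8,(275,162,305,180),f); print("lid8",a,cen,cv2.boundingRect(c.astype(np.int32)), "pred edges L/R", [proj("side",np.array([.5524,.0907,.1679])+k*np.array([.885,-.466,0])*.025)[0] for k in(-1,1)])
o=np.hstack([cv2.resize(x[175:235,260:320],(400,400),interpolation=cv2.INTER_CUBIC) for x in(cv2.imread("pics/side0.png"),s)])
cv2.imwrite("pics/z9.png",cv2.convertScaleAbs(o,alpha=1.6,beta=10))
E
```

```text
clock: 23.15
tcp_pos: [0.5527, 0.0895, 0.074]
tcp_rot: [-0.0, 0.103, 0.995, -0.0]
force: [-0.1, 0.4, 0.4]
finger_gap: 0.011
grip_force: 39.0
t 23.15 tcp [0.5527 0.0895 0.074 ] shift [0.002 0.004 0.233] turn [-0. -0. -0.] gap 0.011 F [-0.1  0.4  0.4]
lid mid pred [293.59590072 196.91005312] tin mouth pred [294.02776915 203.60392929] tin bottom pred [294.47845713 208.59766078]
lid8 162 [290.06790123 167.61111111] (282, 162, 17, 12) pred edges L/R [np.float64(281.43114471654326), np.float64(299.71408633474647)]
```

View pics/z9.png

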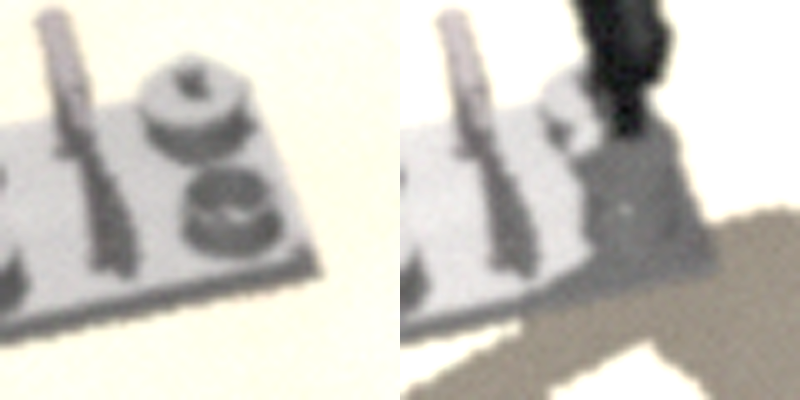

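The tin mouth measures (294.0,203.0) against a prediction of (294.0,203.6), and the lid is aligned within about 1 mm. I'll lower it just past the rim and feel for contact.

```bash
python3 -m jog '[[0,0,0,0,0,0.03,0.05],[0,0,0,0,0,0.06,0.05],[0,0,0,0,0,0.09,0.05],[0,0,0,0,0,0.11,0.05],[0,0,0,0,0,0.13,0.05],[0,0,0,0,0,0.145,0.05],[0,0,0,0,0,0.16,0.05],[0,0,0,0,0,0.17,0.05],[0,0,0,0,0,0.18,0.05],[0,0,0,0,0,0.185,0.05]]' 40
```

```text
clock: 24.45
tcp_pos: [0.5526, 0.0895, 0.0516]
tcp_rot: [-0.0, 0.103, 0.995, -0.0]
force: [-0.7, 1.2, -0.2]
finger_gap: 0.011
grip_force: 39.0
```

There is no contact below the rim level, so the lid is going over the wall. I'll continue to the seat.

```bash
python3 -m jog '[[0,0,0,0,0,0.008,0.05],[0,0,0,0,0,0.016,0.05],[0,0,0,0,0,0.024,0.05],[0,0,0,0,0,0.03,0.05],[0,0,0,0,0,0.036,0.05],[0,0,0,0,0,0.042,0.05],[0,0,0,0,0,0.047,0.05],[0,0,0,0,0,0.052,0.05],[0,0,0,0,0,0.052,0.05],[0,0,0,0,0,0.052,0.05]]' 40
```

```text
clock: 25.7
tcp_pos: [0.5531, 0.0896, 0.0463]
tcp_rot: [0.001, 0.103, 0.995, 0.0]
force: [-0.6, 0.2, 7.1]
finger_gap: 0.0109
grip_force: 39.7
```

Contact came at TCP z 0.0463, which matches the lid fully home (0.046). I'll release it and rise.

```bash
python3 -m jog '[[0,0,0,0,0,0.047,0.05],[0,0,0,0,0,0.045,0.1],[0,0,0,0,0,0.045,0.2],[0,0,0,0,0,0.045,0.3],[0,0,0,0,0,0.045,0.35],[0,0,0,0,0,0.045,0.35],[0,0,0,0,0,0.0,0.35],[0,0,0,0,0,-0.08,0.35],[0,0,0,0,0,-0.2,0.35],[0,0,0,0,0,-0.35,0.35]]' 40
python3 -m jog '[[0,0,0,0,0,-0.12,0.35],[0,0,0,0,0,-0.25,0.35],[0,0,0,0,0,-0.4,0.35],[0,0,0,0,0,-0.55,0.35],[0,0,0,0,0,-0.7,0.35],[0,0,0,0,0,-0.82,0.35],[0,0,0,0,0,-0.92,0.35],[0,0,0,0,0,-0.97,0.35],[0,0,0,0,0,-1,0.35],[0,0,0,0,0,-1,0.35]]' 40
python3 - <<'E'
from h import *
to((.502,.1385,.18))
s=cams.capture("side")[:,:,::-1].copy(); cv2.imwrite("pics/side10.png",s)
t=cams.capture("top")[:,:,::-1].copy(); cv2.imwrite("pics/top10.png",t)
b=lambda x,y0,x0:cv2.resize(x[y0:y0+80,x0:x0+80],(400,400),interpolation=cv2.INTER_CUBIC)
cv2.imwrite("pics/z10.png",cv2.convertScaleAbs(np.hstack([b(s,160,235),b(t,200,235)]),alpha=1.5,beta=10))
E
```

```text
clock: 26.95
tcp_pos: [0.5527, 0.0895, 0.089]
tcp_rot: [0.0, 0.103, 0.995, 0.0]
force: [-0.2, 0.7, 0.5]
finger_gap: 0.0299
grip_force: 0.0
clock: 28.2
tcp_pos: [0.5526, 0.0895, 0.2074]
tcp_rot: [-0.0, 0.103, 0.995, -0.0]
force: [-0.9, 0.0, 0.4]
finger_gap: 0.0298
grip_force: 0.0
t 28.2 tcp [0.5526 0.0895 0.2074] shift [0.496 0.313 0.229] turn [-0. -0.  1.] gap 0.0298 F [-0.9  0.   0.4]
```

View pics/z10.png

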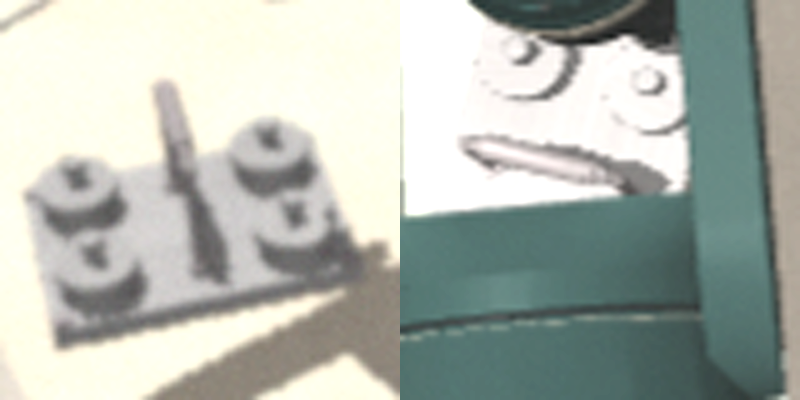

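The lid sits like the other three: side crop (297,230), same height and level. That was my 11th picture, one over the limit of 10, so I'll check only by numbers from here. Next, the handle.

```bash
python3 -m jog '[[0,0,0.11,0.05,0.03,0.02,0.6],[0,0,0.22,0.1,0.07,0.05,0.6],[0,0,0.33,0.17,0.11,0.08,0.6],[0,0,0.44,0.24,0.15,0.12,0.6],[0,0,0.55,0.31,0.19,0.16,0.6],[0,0,0.66,0.37,0.23,0.19,0.6],[0,0,0.77,0.43,0.27,0.22,0.6],[0,0,0.88,0.48,0.3,0.229,0.6],[0,0,1,0.499,0.308,0.229,0.6],[0,0,1,0.499,0.308,0.229,0.6]]' 40
python3 - <<'E'
from h import *
to((.5015,.138,.088))
s=cams.capture("side")[:,:,::-1].copy(); cv2.imwrite("pics/side11.png",s)
# sleeve: pinkish rod end, in side0 and now
T=readout.state()["tcp_pos"]
print("pred handle mid",proj("side",(.5015,.138,.098)),"ends",proj("side",(.5076,.1674,.098)),proj("side",(.4954,.1086,.098)))
s0=cv2.imread("pics/side0.png").astype(int); pk=(s0[...,2]-s0[...,1]>=3)&(s0[...,0]-s0[...,1]>=1)
m=pk[172:202,258:280]; ys,xs=np.nonzero(m); print(len(ys),xs.mean()+258,ys.mean()+172, xs.min()+258,ys.min()+172,xs.max()+258,ys.max()+172)
E
```

```text
clock: 29.55
tcp_pos: [0.5014, 0.138, 0.1798]
tcp_rot: [-0.0, 0.776, 0.631, -0.0]
force: [0.4, 0.8, -0.3]
finger_gap: 0.0514
grip_force: 0.0
t 29.55 tcp [0.5014 0.138  0.1798] shift [0.    0.001 0.765] turn [-0.  0.  0.] gap 0.0514 F [ 0.4  0.8 -0.3]
pred handle mid [269.47969137 183.29931153] ends [267.53785597 177.28611752] [271.49980469 189.55490525]
35 269.45714285714286 192.82857142857142 259 178 276 200
```

The predicted handle line, (267.5,177) to (271.5,190), matches the sleeve in the earlier side crop. I'll descend and grip.

```bash
python3 -m jog '[[0,0,0,0,0,0.08,0.6],[0,0,0,0,0,0.18,0.6],[0,0,0,0,0,0.29,0.6],[0,0,0,0,0,0.4,0.6],[0,0,0,0,0,0.5,0.6],[0,0,0,0,0,0.6,0.6],[0,0,0,0,0,0.68,0.6],[0,0,0,0,0,0.74,0.6],[0,0,0,0,0,0.765,0.6],[0,0,0,0,0,0.765,0.6]]' 40
python3 -m jog '[[0,0,0,0,0,0,0.5],[0,0,0,0,0,0,0.42],[0,0,0,0,0,0,0.34],[0,0,0,0,0,0,0.28],[0,0,0,0,0,0,0.22],[0,0,0,0,0,0,0.17],[0,0,0,0,0,0,0.12],[0,0,0,0,0,0,0.06],[0,0,0,0,0,0,0.05],[0,0,0,0,0,0,0.05]]' 60
```

```text
clock: 30.85
tcp_pos: [0.5017, 0.1379, 0.0883]
tcp_rot: [0.0, 0.776, 0.63, 0.0]
force: [-0.6, -0.1, -0.5]
finger_gap: 0.051
grip_force: 0.0
clock: 32.1
tcp_pos: [0.5017, 0.1379, 0.0884]
tcp_rot: [0.0, 0.776, 0.63, 0.0]
force: [-0.4, 0.0, 2.9]
finger_gap: 0.0115
grip_force: 58.5
```

The handle is gripped. I'll lift a centimetre first and check the weight.

```bash
python3 -m jog '[[0,0,0,0,0,0,0.05],[0,0,0,0,0,0,0.05],[0,0,0,0,0,-0.01,0.05],[0,0,0,0,0,-0.025,0.05],[0,0,0,0,0,-0.045,0.05],[0,0,0,0,0,-0.065,0.05],[0,0,0,0,0,-0.085,0.05],[0,0,0,0,0,-0.095,0.05],[0,0,0,0,0,-0.1,0.05],[0,0,0,0,0,-0.1,0.05]]' 80
python3 -c "
from h import *
print(readout.state()['wrist_torque'])"
```

```text
clock: 33.35
tcp_pos: [0.5016, 0.1379, 0.1003]
tcp_rot: [0.0, 0.776, 0.63, -0.0]
force: [-0.6, 0.3, -5.7]
finger_gap: 0.0112
grip_force: 78.1
[ 0.01622668  0.00963978 -0.03309179]
```

The force is -5.7 N (about 0.5 kg) with almost no moment, so the carrier hangs free and balanced. I'll lift on to about 10 cm and hold.

```bash
python3 -m jog '[[0,0,0,0,0,-0.02,0.05],[0,0,0,0,0,-0.07,0.05],[0,0,0,0,0,-0.14,0.05],[0,0,0,0,0,-0.23,0.05],[0,0,0,0,0,-0.33,0.05],[0,0,0,0,0,-0.43,0.05],[0,0,0,0,0,-0.53,0.05],[0,0,0,0,0,-0.62,0.05],[0,0,0,0,0,-0.7,0.05],[0,0,0,0,0,-0.76,0.05]]' 80 >/dev/null
python3 -m jog '[[0,0,0,0,0,-0.02,0.05],[0,0,0,0,0,-0.03,0.05],[0,0,0,0,0,-0.04,0.05],[0,0,0,0,0,-0.04,0.05],[0,0,0,0,0,-0.04,0.05],[0,0,0,0,0,-0.04,0.05],[0,0,0,0,0,-0.04,0.05],[0,0,0,0,0,-0.04,0.05],[0,0,0,0,0,-0.04,0.05],[0,0,0,0,0,-0.04,0.05]]' 80 >/dev/null
python3 -m jog '[[0,0,0,0,0,0,0.05],[0,0,0,0,0,0,0.05],[0,0,0,0,0,0,0.05],[0,0,0,0,0,0,0.05],[0,0,0,0,0,0,0.05],[0,0,0,0,0,0,0.05],[0,0,0,0,0,0,0.05],[0,0,0,0,0,0,0.05],[0,0,0,0,0,0,0.05],[0,0,0,0,0,0,0.05]]' 80 >/dev/null
python3 -m jog '[[0,0,0,0,0,0,0.05],[0,0,0,0,0,0,0.05],[0,0,0,0,0,0,0.05],[0,0,0,0,0,0,0.05],[0,0,0,0,0,0,0.05],[0,0,0,0,0,0,0.05],[0,0,0,0,0,0,0.05],[0,0,0,0,0,0,0.05],[0,0,0,0,0,0,0.05],[0,0,0,0,0,0,0.05]]' 80
python3 - <<'E'
from h import *
print(readout.state()["wrist_torque"])
s=cams.capture("side")[:,:,::-1].copy(); cv2.imwrite("pics/side12.png",s)
h=readout.state()["tcp_pos"][2]-.0884
# plate outline vs predicted corners at height h
th=np.radians(-11.8);M=np.array([[np.cos(th),-np.sin(th)],[np.sin(th),np.cos(th)]])
pr=np.array([proj("side",np.r_[M@np.array(l)/1000+[.5015,.138],h+.014]) for l in((93,66),(93,-66),(-93,-66),(-93,66))]); print("h",h,pr.round(1).tolist())
x0,y0=(pr.min(0)-12).astype(int);x1,y1=(pr.max(0)+12).astype(int)
c,a,cen=comp(s,(x0,y0,x1,y1),lambda a:(a[...,1]-a[...,0]<9)&(a[...,1]>50)); hl=cv2.approxPolyDP(cv2.convexHull(c.astype(np.int32)),3,True).reshape(-1,2); print(a,cen,hl.tolist())
E
```

```text
clock: 38.35
tcp_pos: [0.5016, 0.1379, 0.1963]
tcp_rot: [-0.0, 0.776, 0.63, 0.0]
force: [0.5, 0.2, -5.6]
finger_gap: 0.0107
grip_force: 78.2
[ 0.00631667 -0.03019312  0.01724402]
h 0.10789307983341057 [[294.7, 158.2], [306.0, 184.1], [239.0, 197.6], [233.0, 169.7]]
2355 [267.44373673 176.60552017] [[294, 159], [304, 181], [303, 188], [240, 200], [234, 170], [256, 146], [271, 146]]
```

The plate corners in the side view match a level carrier 108 mm up within 1–3 px, and it has been steady for over 2.5 s. I'll hand it in.

```bash
python3 -c "
from cell import manip
print(manip.close_job())"
```

```text
the job is handed in; nothing more can be done
None
```

The job is handed in, verdict not shown: the lid is home on the open tin and the carrier is held level and steady by its handle about 108 mm up; I viewed 11 pictures, one over the limit of 10.

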